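# Clamp an outlet in the rocker-clamp jig

### The job

Press down the tail of the rocker clamp on the wiring jig so that its jaw tips right up, and set (do not drop) the longer of the two outlets, terminals up as it lies, flat into the jig's nest. Then press the jaw down until its rubber foot bears on the outlet's edge and stays there. Leave the shorter outlet, the carton and the roll of masking tape where they are.

Things in the scene. Friction and masses are not known exactly. Their poses are not given: they have to be found in the camera images.
- jig: Fixed plywood jig; origin on the bench under the nest's centre, y axis along the jig from nest to clamp, z up. Base 110 x 300 x 12 mm (y -85 to +215). On it a block 104 x 150 mm carries the nest, floor 40 mm up, framed by rails 7 mm above it: 80 (x) by 123 (y) mm inside, open mid +y side for the jaw. Clamp bracket cheeks (x +-18 mm, y 125 to 152 mm) reach 72 mm above the bench.
- nest (a point): Centre of the nest floor, 40 mm above the bench, axes as the jig's. The long outlet lies in it with its long side along y, either way round, with 4 mm play all round.
- pivot (a point): Hinge axis of the rocker clamp, parallel to the jig's x axis, at jig x 0, y +138.5 mm, z +60 mm.
- rocker_tilt (a joint): Angle of the steel rocker arm, 0 to 1.05 rad; starts near 0. 0: jaw level, foot 2 mm above the empty nest floor, tail sloping up 0.70 rad. Grows as the tail goes down; at the stop 1.05 the tail slopes 0.35 rad below level and the jaw stands 1.05 rad above level, clear of the nest. Hinge friction 0.12 N m: it stays where left. With the long outlet seated the foot meets it at about 0.10.
- rocker: Steel rocker arm of the clamp; origin on the pivot, axes as the jig's at joint 0, turns with the joint. Nest side: the jaw arm with a rubber foot below its end, 12 mm across, 14 mm long, underside 18 mm below the pivot line, 88 mm from the pivot. Other side: the tail, sloping up 0.70 rad from the jaw's line, ending in a ribbed press pad 40 mm wide, 46 mm long, 54 to 100 mm from the pivot.
- tail_top (a point): Centre of the top face of the tail's press pad, 77 mm from the pivot (turns with the rocker). A straight downward press 60 mm from the pivot in the jig's +y direction stays on the tail for the whole swing; at the stop the tail's top there is about 43 mm above the bench.
- jaw_tip (a point): Top of the jaw arm above its foot, 88 mm from the pivot on the nest side; turns with the rocker. The jaw arm is 24 mm wide, 8 mm thick, 94 mm long from the pivot, top face 4 mm above the pivot line. A straight downward press on it 34 mm from the pivot in the jig's -y direction brings the raised jaw all the way down; its top there is then about 68 mm above the bench.
- outlet_long: The longer white outlet, lying on its face, terminals up, 72 (x) x 115 (y) x 28 mm, loose on the bench; origin at the centre of its underside. Plate 11 mm thick; on it two blocks, together 42 (x) by 78 (y) mm with a 10 mm gap between, tops 28 mm up: grip these across x, fingertips above 11 mm. The end 19 mm of the plate is bare: there the foot bears. 0.06 to 0.13 kg.
- outlet_short: A shorter outlet of the same kind, 72 (x) x 85 (y) x 28 mm, lying the same way. Bystander: leave it. It and the long one may have swapped sides of the jig.
- carton: Small carton, 50 x 110 x 32 mm, bystander, loose.
- masking_tape: Roll of masking tape lying flat, 105 mm across, 25 mm high, bystander, loose.

How it is judged:
By the outcome, as a careful person would: the job done as asked, in the order asked, and still so for the second after the job is handed in, with the robot touching nothing.
It also fails if it takes over 64 s, if anything falls off the work surface, if the arm or the gripper's body presses on something with over 40 N, if the wrist force passes 120 N, or if a joint passes its speed limit or range.

### The arm

A 6-joint arm with a two-finger parallel gripper is mounted at the origin on a cart in front of the work surface, level with it; the furniture and walls round the work are solid. World frame = base frame: x ahead of the robot, y to its left, z up, the work surface at z = 0. Lengths are in m, angles in rad, forces in N, time in s.
With the tool pointing down it reaches from about 0.35 to 0.975 m from the base axis. Payload 4.9 kg.
Tool frame: the origin (TCP) lies midway between the tips of the shut fingers; the grasp point (between the pads) lies 19 mm behind it; z points along the fingers, y is the line along which they close (so a half turn about z gives the same grasp; the last joint's range is limited). The gripper opens to 85 mm and grips with 20 to 120 N. Pads are 22 mm wide; open, the fingers measure 114 mm over their backs; the gripper's body (76 mm by 85 mm) begins 54 mm behind the grasp point. The pads swing forward as they close: fully open they stand 13 mm farther back than shut.
Start: joints at [1.231, 0.053, 1.613, -0, 1.476, -0.119], TCP at [0.137, 0.61, 0.231] pointing down, gripper open.
Joint ranges: [-3.01, 3.01], [-1.01, 2.22], [0.06, 2.58], [-1.02, 4.17], [0.09, 2.62], [-3.14, 3.14]. Speed limits (rad/s): [2.57, 2.57, 3.14, 3.14, 3.14, 3.14].

### API

Orientations are given as a rotation vector (axis times angle).
In Python, from station import ctrl gives the robot as it stands.
- The arm moves only by the tool step_arm, never from a script. Its argument "targets" is a list of rows, each an object with "travel": the shift along the world's x, y, z as a fraction of full scale, a list of three; "angular": the turn, a rotation vector about the world's x, y, z as a fraction of full scale, a list of three; "gripper": the opening, from 0 (shut) to 1 (fully open). In form: [{"travel": [x, y, z], "angular": [rx, ry, rz], "gripper": gripper}, ...]. A call has 1 to 10 rows; each row is the pose to reach, as a shift and turn from the pose commanded when the call began; what a row does not reach only later rows make up. Full scale, the value 1, is 0.6 m for a shift and pi/4 rad for a turn. A row lasts 1/10 s, in which the tool goes at most 50 mm and 8.59 degrees, less where a joint would pass 70% of its speed; a pose out of reach is approached as far as the arm can. A call with a number of a shift or a turn outside -1 to 1 is refused whole. A call with a gripper value outside its range is refused whole. The fingers move at their own pace and stop on an object; "squeeze" is the grip in N (left out, the last holds). Time passes only in rows, so rows that repeat a pose let the fingers close. It gives the time, the measured TCP pose, the force, the opening and the grip force at its end, in the units of the state.
- ctrl.get_obs(): the state, without advancing time (a new reading comes with each control period).
- ctrl.get_image(name): name is "side" or "top"; returns a dict with "img" (400x640x3 uint8, red, green, blue), "fx", "fy", "cx", "cy" (pixels), "rvec" (rotation vector, rad) and "tvec" (3), from world to camera coordinates, as OpenCV has them. Camera axes: x right, y down, z forward; pixel columns grow to the right and rows downward; lengths in m; the calibration is good to about 2 mm. A picture is of the moment at which its call begins. There is no depth.
- ctrl.finish_job(): hands the job in; it is judged then, once.
The state is a dict: "t": time; "q": joint angles; "dq": joint speeds; "effort": joint torques, N m; "tool_pos": TCP position; "tool_rot": TCP orientation; "contact_force": force on the tool from outside, world axes, zero at the start; "wrist_torque": the same for the moment, N m; "opening": finger opening in m; "grip_force": force on a finger pad.
Only numpy, scipy, OpenCV 4.12 (cv2) and the standard library are available. Lean on these libraries where they do the work, as an engineer would, in place of code of your own. Each camera call takes 0.05 s, during which the arm holds its last target. There are 200 camera calls.

## Working session

There is one attempt and no reset: what is moved stays moved. The work goes in short steps, Python scripts to look and compute and a tool call to move; the robot and the scene stay as the last step left them, time stands still between calls to the robot, and variables do not carry over. Pictures are saved under pics/ and viewed, at most 10 in all, crops included, and the job is handed in when it is done.

Besides the shell and the picture viewer there is one more tool, called after "Request:" by a JSON object that holds its "api" and its "payload", one argument or row to a line. step_arm: Moves the arm, as the interface text tells. Its arguments: {"type":"object","properties":{"targets":{"type":"array"},"squeeze":{"type":"number"}},"required":["targets"]}

```bash
mkdir -p pics; python3 - <<'E'
from station import ctrl
import cv2
for n in("top","side"):
    d=ctrl.get_image(n); cv2.imwrite(f"pics/{n}0.png",d["img"][:,:,::-1]); print(n,d["fx"],d["fy"],d["cx"],d["cy"],d["rvec"],d["tvec"])
o=ctrl.get_obs();print(o)
E
```

```text
top 419.1683998260992 419.1683998260992 314.9810753058087 198.85034155387058 [ 2.1379564  -2.08136936  0.18288294] [-0.00389781  0.58916659  1.10618797]
side 374.6736917221593 374.6736917221593 320.2715316614346 198.30741047217901 [ 2.0663961  -0.47318915  0.25950667] [-0.50021177  0.2155803   0.78955761]
{'t': 0.1, 'q': array([ 1.23100069e+00,  5.32856969e-02,  1.61412143e+00, -2.44774819e-05,
        1.47600035e+00, -1.19013857e-01]), 'dq': array([-2.09820925e-03, -1.99509735e-03, -1.67349911e-03, -1.87332958e-05,
        1.03231354e-03, -1.52621754e-03]), 'effort': array([ 7.31788550e-04, -3.94907713e+01, -3.71361601e+01, -1.10490762e-04,
        4.01337224e-03, -5.76088723e-07]), 'tool_pos': array([0.13670073, 0.6093044 , 0.23021021]), 'tool_rot': array([-3.46052630e-01, -3.12208271e+00,  2.78440112e-03]), 'contact_force': array([0.03294313, 0.29463422, 1.19440707]), 'wrist_torque': array([-0.02915752, -0.00837155, -0.01655153]), 'grip_force': 0.0, 'opening': 0.08556776805150021}
```

View pics/top0.png

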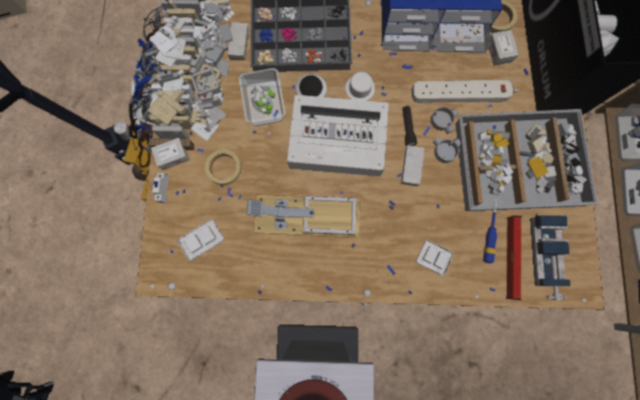

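View pics/side0.png

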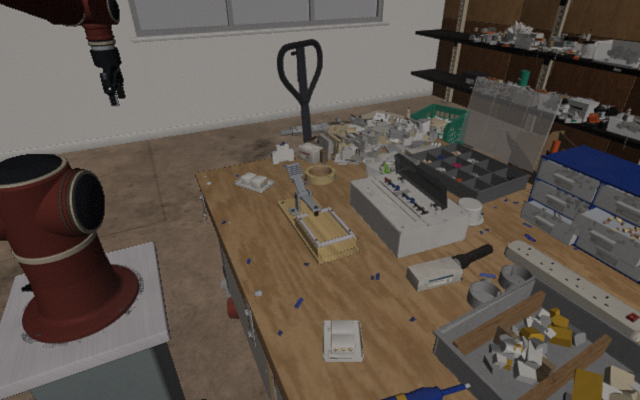

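```bash
cat > h.py <<'E'
import numpy as np, cv2
from station import ctrl
def cam(n):
    d=ctrl.get_image(n); R=cv2.Rodrigues(np.array(d["rvec"]))[0]; t=np.array(d["tvec"])
    K=np.array([[d["fx"],0,d["cx"]],[0,d["fy"],d["cy"]],[0,0,1]]); return d["img"],K,R,t
def ray(p,z,K,R,t):
    c=-R.T@t; v=R.T@np.linalg.inv(K)@np.array([p[0],p[1],1.]); return (c+v*(z-c[2])/v[2])[:2]
def proj(P,K,R,t):
    q=K@(R@np.array(P)+t); return q[:2]/q[2]
E
python3 - <<'E'
from h import *
im,*C=cam("top"); hsv=cv2.cvtColor(im,cv2.COLOR_RGB2HSV)
print("cam",-C[1].T@C[2])
for n,(x0,y0,x1,y1) in dict(L=(170,212,235,268),R=(405,232,465,282)).items():
    h=hsv[y0:y1,x0:x1]; m=((h[...,1]<50)&(h[...,2]>110)).astype(np.uint8)
    m=cv2.morphologyEx(m,cv2.MORPH_CLOSE,np.ones((5,5)))
    c=max(cv2.findContours(m,0,1)[0],key=cv2.contourArea)+np.array([x0,y0])
    W=np.array([ray(p[0],0.011,*C) for p in c],np.float32); print(n,cv2.minAreaRect(W*1000), cv2.minAreaRect(c))
big=np.zeros((600,780,3),np.uint8)
r=lambda x0,y0,x1,y1,s:cv2.resize(im[y0:y1,x0:x1],None,fx=s,fy=s,interpolation=cv2.INTER_CUBIC)
big[:360]=r(240,185,370,245,6); big[360:,:280]=r(166,208,236,268,4); big[360:,300:560]=r(402,228,467,288,4)
cv2.imwrite("pics/m1.png",big[:,:,::-1])
E
```

```text
cam [ 0.36498711 -0.01572132  1.19888346]
L ((472.3538513183594, 336.61834716796875), (74.03206634521484, 116.8618392944336), 33.925384521484375) ((200.38233947753906, 239.4705810546875), (25.210289001464844, 41.674156188964844), 59.03623962402344)
R ((440.2693176269531, -325.13836669921875), (84.66295623779297, 71.56089782714844), 63.51825714111328) ((434.4000549316406, 257.2000427246094), (31.304948806762695, 25.043960571289062), 26.56505012512207)
```

View pics/m1.png

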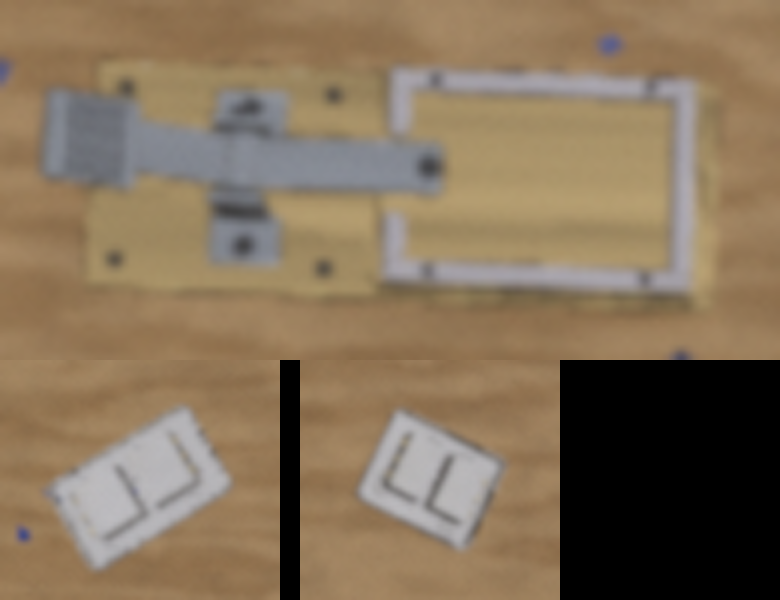

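```bash
python3 - <<'E'
from h import *
im,*C=cam("top"); hsv=cv2.cvtColor(im,cv2.COLOR_RGB2HSV)
x0,y0=240,185
P=lambda u,v,z:ray(((u+.5)/6-.5+x0,(v+.5)/6-.5+y0),z,*C)*1000
q=[P(392,68,.047),P(697,80,.047),P(690,292,.047),P(383,280,.047)]
print("outer",np.round(q,1),"mean",np.mean(q,0), [np.linalg.norm(q[i]-q[i-1]) for i in range(4)])
i_=[P(411,92,.047),P(675,101,.047),P(668,270,.047),P(404,262,.047)]
print("inner",np.mean(i_,0),[np.linalg.norm(i_[i]-i_[i-1]) for i in range(4)])
h=hsv[185:245,240:370]
m=((h[...,1]<60)&(h[...,2]>135)&((np.arange(130)>62)[None])).astype(np.uint8)
n,lab,st,ce=cv2.connectedComponentsWithStats(m); print(st)
# rail mask rect: exclude jaw interior by hull
c=np.argwhere(m>0)[:,::-1]
W=np.array([ray((a+x0,b+y0),.047,*C) for a,b in c],np.float32)*1000
print(cv2.minAreaRect(W))
b=[P(103,60,.012),P(90,283,.012)]; print("base end",b, np.mean(b,0))
y=[P(430,167,.064)]; print("jaw tip",y, "bracket?",P(243,167,.072))
for a in (q,i_):
    d=(a[0]+a[3]-a[1]-a[2]); print("ydir angle",np.degrees(np.arctan2(d[1],d[0])))
    d=(a[0]+a[1]-a[2]-a[3]); print("x angle",np.degrees(np.arctan2(d[1],d[0])))
E
```

```text
outer [[ 598.8   40.6]
 [ 596.6 -101.8]
 [ 497.4  -99.6]
 [ 499.2   41.5]] mean [547.98910643 -29.81634744] [np.float64(99.60799429072608), np.float64(142.45065094266846), np.float64(99.25337004127894), np.float64(141.05102409136862)]
inner [547.24343024 -29.39860519] [np.float64(79.82404944280471), np.float64(123.06446234233346), np.float64(79.16584801609314), np.float64(121.45072882892076)]
[[   0    0  130   60 7148]
 [  63   11   45   22  273]
 [ 108   13    8   36  170]
 [  63   35   44   14  209]]
((547.8948364257812, -28.10584259033203), (146.35208129882812, 101.53359985351562), 89.17639923095703)
base end [array([606.36013799, 182.20023038]), array([498.14408263, 182.38372517])] [552.25211031 182.29197778]
jaw tip [array([549.59901087,  20.89108595])] bracket? [546.12135706 105.63769238]
ydir angle 89.19776675437812
x angle -0.8803867413099585
ydir angle 89.6040231468631
x angle -1.075686779293996
```

Request:
{"api": "step_arm", "payload": {
  "targets": [
    {"travel": [0.345,-0.368,0],"angular": [0,0,-0.5],"gripper": 0},
    {"travel": [0.345,-0.368,0],"angular": [0,0,-0.5],"gripper": 0},
    {"travel": [0.345,-0.368,0],"angular": [0,0,-0.5],"gripper": 0},
    {"travel": [0.69,-0.735,-0.05],"angular": [0,0,-1],"gripper": 0},
    {"travel": [0.69,-0.735,-0.05],"angular": [0,0,-1],"gripper": 0},
    {"travel": [0.69,-0.735,-0.05],"angular": [0,0,-1],"gripper": 0},
    {"travel": [0.69,-0.735,-0.05],"angular": [0,0,-1],"gripper": 0},
    {"travel": [0.69,-0.735,-0.05],"angular": [0,0,-1],"gripper": 0},
    {"travel": [0.69,-0.735,-0.05],"angular": [0,0,-1],"gripper": 0},
    {"travel": [0.69,-0.735,-0.05],"angular": [0,0,-1],"gripper": 0}
  ]
}}

```text
t: 1.2
tool_pos: [0.4796, 0.244, 0.2081]
tool_rot: [1.515, 2.752, 0.001]
contact_force: [0.6, -0.1, -0.2]
opening: -0.0
grip_force: 0.0
```

Request:
{"api": "step_arm", "payload": {
  "targets": [
    {"travel": [0.06,-0.06,0],"angular": [0,0,-0.2],"gripper": 0},
    {"travel": [0.11,-0.115,-0.02],"angular": [0,0,-0.4],"gripper": 0},
    {"travel": [0.11,-0.115,-0.05],"angular": [0,0,-0.6],"gripper": 0},
    {"travel": [0.11,-0.115,-0.05],"angular": [0,0,-0.74],"gripper": 0},
    {"travel": [0.11,-0.115,-0.05],"angular": [0,0,-0.74],"gripper": 0},
    {"travel": [0.11,-0.115,-0.05],"angular": [0,0,-0.74],"gripper": 0},
    {"travel": [0.11,-0.115,-0.05],"angular": [0,0,-0.74],"gripper": 0}
  ]
}}

```text
t: 1.9
tool_pos: [0.5447, 0.1772, 0.1789]
tool_rot: [2.237, 2.205, 0.001]
contact_force: [0.0, 0.2, -0.5]
opening: 0.0006
grip_force: 0.0
```

Request:
{"api": "step_arm", "payload": {
  "targets": [
    {"travel": [0.011,-0.0135,-0.03],"angular": [0,0,0],"gripper": 0},
    {"travel": [0.011,-0.0135,-0.06],"angular": [0,0,0],"gripper": 0},
    {"travel": [0.011,-0.0135,-0.08],"angular": [0,0,0],"gripper": 0},
    {"travel": [0.011,-0.0135,-0.1],"angular": [0,0,0],"gripper": 0},
    {"travel": [0.011,-0.0135,-0.12],"angular": [0,0,0],"gripper": 0},
    {"travel": [0.011,-0.0135,-0.14],"angular": [0,0,0],"gripper": 0},
    {"travel": [0.011,-0.0135,-0.16],"angular": [0,0,0],"gripper": 0},
    {"travel": [0.011,-0.0135,-0.18],"angular": [0,0,0],"gripper": 0},
    {"travel": [0.011,-0.0135,-0.195],"angular": [0,0,0],"gripper": 0},
    {"travel": [0.011,-0.0135,-0.195],"angular": [0,0,0],"gripper": 0}
  ]
}}

```text
t: 2.9
tool_pos: [0.5499, 0.1684, 0.0592]
tool_rot: [-2.238, -2.202, 0.005]
contact_force: [-0.5, 0.5, -0.0]
opening: 0.0
grip_force: 0.0
```

Request:
{"api": "step_arm", "payload": {
  "targets": [
    {"travel": [0.001,0,-0.008],"angular": [0,0,0],"gripper": 0},
    {"travel": [0.001,0,-0.014],"angular": [0,0,0],"gripper": 0},
    {"travel": [0.001,0,-0.018],"angular": [0,0,0],"gripper": 0},
    {"travel": [0.001,0,-0.021],"angular": [0,0,0],"gripper": 0},
    {"travel": [0.001,0,-0.024],"angular": [0,0,0],"gripper": 0}
  ]
}}

```text
t: 3.4
tool_pos: [0.5521, 0.1687, 0.0471]
tool_rot: [2.24, 2.203, 0.001]
contact_force: [-0.2, -0.2, 1.9]
opening: 0.0
grip_force: 0.8
```

```bash
python3 - <<'E'
from h import *
print(ctrl.get_obs()["contact_force"])
im,*C=cam("side"); cv2.imwrite("pics/s1.png",cv2.resize(im[120:300,220:460],None,fx=3,fy=3,interpolation=cv2.INTER_CUBIC)[:,:,::-1])
E
```

```text
[-0.17723631 -0.19519147  1.92181684]
```

View pics/s1.png

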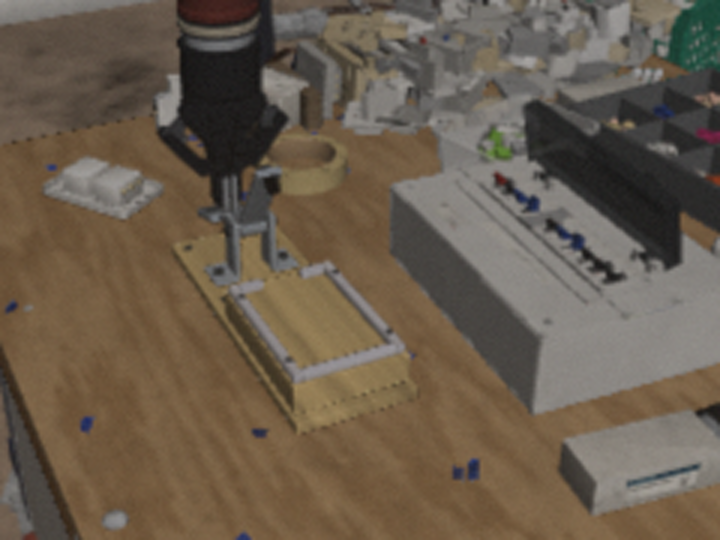

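Request:
{"api": "step_arm", "payload": {
  "targets": [
    {"travel": [0,0,-0.004],"angular": [0,0,0],"gripper": 0},
    {"travel": [0,0,-0.007],"angular": [0,0,0],"gripper": 0},
    {"travel": [0,0,-0.009],"angular": [0,0,0],"gripper": 0},
    {"travel": [0,0,-0.009],"angular": [0,0,0],"gripper": 0}
  ]
}}

```text
t: 3.85
tool_pos: [0.5525, 0.1688, 0.0445]
tool_rot: [2.239, 2.203, -0.0]
contact_force: [-7.0, -2.8, 17.3]
opening: -0.0001
grip_force: 7.7
```

```bash
python3 - <<'E'
from h import *
im,*C=cam("side")
P=lambda u,v,z:ray(((u+.5)/3-.5+220,(v+.5)/3-.5+120),z,*C)*1000
q=np.array([P(*p,.047) for p in((228,290),(328,264),(410,347),(295,380))]);print(q,q.mean(0))
# outlet plate: left,front..,right,back corners approx
q=np.array([P(*p,.011) for p in((42,187),(125,214),(163,186))]);print(q,(q[0]+q[2])/2)
E
```

```text
[[ 499.72096859   32.92713018]
 [ 596.50824886   32.37509515]
 [ 599.46795811 -108.0332605 ]
 [ 498.39279841 -105.93434005]] [548.52249349 -37.16634381]
[[415.05094109 358.7210885 ]
 [477.42308568 262.36805438]
 [533.28485431 302.86182285]] [474.1678977  330.79145567]
```

Request:
{"api": "step_arm", "payload": {
  "targets": [
    {"travel": [0,0,0.07],"angular": [0,0,0],"gripper": 0},
    {"travel": [0,0,0.14],"angular": [0,0,0],"gripper": 0},
    {"travel": [0,0.02,0.2],"angular": [0,0,0.1],"gripper": 0},
    {"travel": [-0.03,0.09,0.2],"angular": [0,0,0.25],"gripper": 0},
    {"travel": [-0.06,0.16,0.2],"angular": [0,0,0.4],"gripper": 0},
    {"travel": [-0.09,0.22,0.2],"angular": [0,0,0.6],"gripper": 0},
    {"travel": [-0.132,0.277,0.2],"angular": [0,0,0.776],"gripper": 0},
    {"travel": [-0.132,0.277,0.2],"angular": [0,0,0.776],"gripper": 0},
    {"travel": [-0.132,0.277,0.2],"angular": [0,0,0.776],"gripper": 0},
    {"travel": [-0.132,0.277,0.2],"angular": [0,0,0.776],"gripper": 0}
  ]
}}

```text
t: 4.9
tool_pos: [0.4729, 0.3343, 0.1611]
tool_rot: [-1.478, -2.772, 0.001]
contact_force: [0.1, 0.9, -0.7]
opening: -0.0001
grip_force: 0.0
```

```bash
python3 - <<'E'
from h import *
o=ctrl.get_obs();print(o["tool_pos"],o["q"])
S={}
for n in("top","side"):
    im,*C=cam(n); S[n]=(im,C); print(n,"tcp px",proj(o["tool_pos"],*C))
    for nm,P,r in(("rail",(.548,-.03,.047),.09),("out",(.473,.335,.011),.08)):
        uv=proj(P,*C); hsv=cv2.cvtColor(im,cv2.COLOR_RGB2HSV)
        m=((hsv[...,1]<60)&(hsv[...,2]>135))
        W=[];
        for v,u in np.argwhere(m):
            w=ray((u,v),P[2],*C)
            if max(abs(w-np.array(P[:2])))<r: W.append(w)
        W=np.array(W,np.float32)*1000; print(nm,len(W),cv2.minAreaRect(W))
a,b=S["side"][0],S["top"][0]
big=np.zeros((600,800,3),np.uint8)
r=lambda im,x0,y0,w,h,s:cv2.resize(im[y0:y0+h,x0:x0+w],None,fx=s,fy=s,interpolation=cv2.INTER_CUBIC)
big[:,:400]=r(a,215,90,80,120,5); big[:,400:]=r(b,165,180,80,120,5)
cv2.imwrite("pics/m2.png",big[:,:,::-1])
E
```

```text
[0.47287332 0.33426191 0.16112636] [ 4.86968794e-01 -2.22083741e-03  1.78828720e+00 -2.74402648e-04
  1.35592435e+00 -1.04360057e-01]
top tcp px [183.91215414 233.28919904]
rail 629 ((555.7576293945312, -28.187179565429688), (118.75819396972656, 143.85879516601562), 0.5855851769447327)
out 927 ((473.7135314941406, 334.26708984375), (74.85253143310547, 113.39276123046875), 33.86245346069336)
side tcp px [248.27524595 137.96878082]
rail 142 ((550.1629028320312, -38.646705627441406), (143.31040954589844, 92.67808532714844), 88.91397857666016)
out 140 ((479.2418518066406, 334.7494201660156), (78.26917266845703, 120.81271362304688), 30.748685836791992)
```

View pics/m2.png

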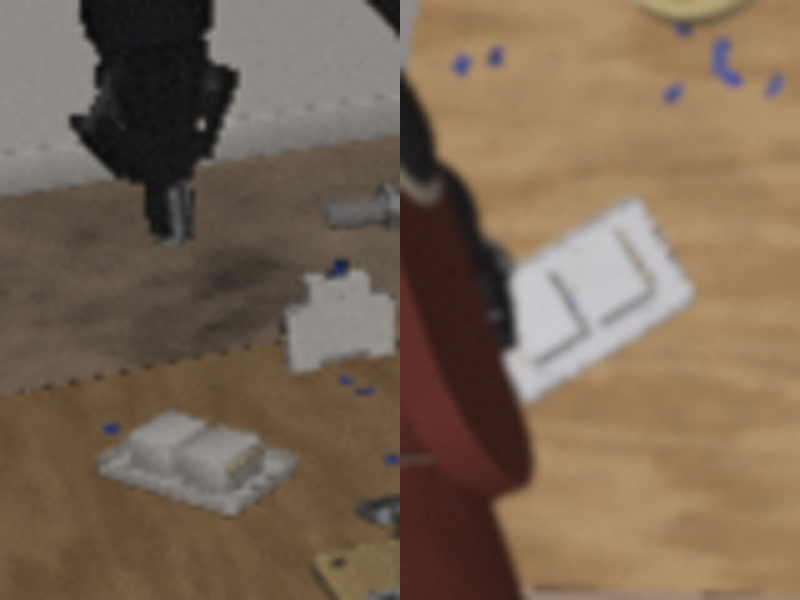

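Request:
{"api": "step_arm", "payload": {
  "targets": [
    {"travel": [0,0,0],"angular": [0,0,0],"gripper": 1},
    {"travel": [0,0,-0.05],"angular": [0,0,0],"gripper": 1},
    {"travel": [0,0,-0.1],"angular": [0,0,0],"gripper": 1},
    {"travel": [0,0,-0.15],"angular": [0,0,0],"gripper": 1},
    {"travel": [0,0,-0.19],"angular": [0,0,0],"gripper": 1},
    {"travel": [0,0,-0.22],"angular": [0,0,0],"gripper": 1},
    {"travel": [0,0,-0.24],"angular": [0,0,0],"gripper": 1},
    {"travel": [0,0,-0.248],"angular": [0,0,0],"gripper": 1},
    {"travel": [0,0,-0.248],"angular": [0,0,0],"gripper": 1}
  ]
}}

```text
t: 5.9
tool_pos: [0.4726, 0.3346, 0.0124]
tool_rot: [-1.476, -2.773, 0.001]
contact_force: [0.1, 0.6, 0.5]
opening: 0.0854
grip_force: 0.0
```

Request:
{"api": "step_arm", "payload": {
  "targets": [
    {"travel": [0,0,0],"angular": [0,0,0],"gripper": 0.3},
    {"travel": [0,0,0],"angular": [0,0,0],"gripper": 0.3},
    {"travel": [0,0,0],"angular": [0,0,0],"gripper": 0.3},
    {"travel": [0,0,0],"angular": [0,0,0],"gripper": 0.3},
    {"travel": [0,0,0],"angular": [0,0,0],"gripper": 0.3},
    {"travel": [0,0,0],"angular": [0,0,0],"gripper": 0.3},
    {"travel": [0,0,0],"angular": [0,0,0],"gripper": 0.3},
    {"travel": [0,0,0],"angular": [0,0,0],"gripper": 0.3}
  ],
  "squeeze": 30
}}

```text
t: 6.7
tool_pos: [0.4734, 0.3354, 0.0139]
tool_rot: [1.475, 2.773, 0.003]
contact_force: [-0.3, 0.1, 5.5]
opening: 0.0409
grip_force: 31.4
```

Request:
{"api": "step_arm", "payload": {
  "targets": [
    {"travel": [0,0,0.01],"angular": [0,0,0],"gripper": 0.3},
    {"travel": [0,0,0.03],"angular": [0,0,0],"gripper": 0.3},
    {"travel": [0,0,0.07],"angular": [0,0,0],"gripper": 0.3},
    {"travel": [0,0,0.12],"angular": [0,0,0],"gripper": 0.3},
    {"travel": [0,0,0.18],"angular": [0,0,0],"gripper": 0.3},
    {"travel": [0,0,0.24],"angular": [0,0,0],"gripper": 0.3},
    {"travel": [0,0,0.27],"angular": [0,0,0],"gripper": 0.3},
    {"travel": [0,0,0.27],"angular": [0,0,0],"gripper": 0.3}
  ]
}}

```text
t: 7.5
tool_pos: [0.4744, 0.3359, 0.1794]
tool_rot: [1.474, 2.77, 0.01]
contact_force: [0.5, -0.5, -0.2]
opening: 0.0407
grip_force: 30.8
```

Request:
{"api": "step_arm", "payload": {
  "targets": [
    {"travel": [0.005,-0.03,0.02],"angular": [0,0,-0.05],"gripper": 0.3},
    {"travel": [0.02,-0.09,0.02],"angular": [0,0,-0.12],"gripper": 0.3},
    {"travel": [0.033,-0.16,0.02],"angular": [0,0,-0.21],"gripper": 0.3},
    {"travel": [0.048,-0.23,0.02],"angular": [0,0,-0.3],"gripper": 0.3},
    {"travel": [0.063,-0.3,0.02],"angular": [0,0,-0.39],"gripper": 0.3},
    {"travel": [0.078,-0.37,0.02],"angular": [0,0,-0.48],"gripper": 0.3},
    {"travel": [0.093,-0.44,0.02],"angular": [0,0,-0.57],"gripper": 0.3},
    {"travel": [0.108,-0.51,0.02],"angular": [0,0,-0.66],"gripper": 0.3},
    {"travel": [0.118,-0.57,0.02],"angular": [0,0,-0.73],"gripper": 0.3},
    {"travel": [0.123,-0.613,0.02],"angular": [0,0,-0.776],"gripper": 0.3}
  ]
}}

```text
t: 8.5
tool_pos: [0.5454, -0.035, 0.1846]
tool_rot: [-2.242, -2.197, 0.003]
contact_force: [0.4, 0.2, -0.0]
opening: 0.0408
grip_force: 30.8
```

Request:
{"api": "step_arm", "payload": {
  "targets": [
    {"travel": [0,0,0],"angular": [0,0,0],"gripper": 0.3},
    {"travel": [0,0,0],"angular": [0,0,0],"gripper": 0.3}
  ]
}}

```text
t: 8.7
tool_pos: [0.5454, -0.0329, 0.185]
tool_rot: [-2.239, -2.2, 0.002]
contact_force: [0.2, -0.5, -1.0]
opening: 0.0406
grip_force: 30.8
```

Request:
{"api": "step_arm", "payload": {
  "targets": [
    {"travel": [0.004,0.001,-0.03],"angular": [0,0,0],"gripper": 0.3},
    {"travel": [0.004,0.001,-0.07],"angular": [0,0,0],"gripper": 0.3},
    {"travel": [0.004,0.001,-0.11],"angular": [0,0,0],"gripper": 0.3},
    {"travel": [0.004,0.001,-0.15],"angular": [0,0,0],"gripper": 0.3},
    {"travel": [0.004,0.001,-0.175],"angular": [0,0,0],"gripper": 0.3},
    {"travel": [0.004,0.001,-0.19],"angular": [0,0,0],"gripper": 0.3},
    {"travel": [0.004,0.001,-0.19],"angular": [0,0,0],"gripper": 0.3},
    {"travel": [0.004,0.001,-0.19],"angular": [0,0,0],"gripper": 0.3}
  ]
}}

```text
t: 9.5
tool_pos: [0.5494, -0.0321, 0.0735]
tool_rot: [2.239, 2.203, 0.001]
contact_force: [0.0, -0.3, -0.9]
opening: 0.041
grip_force: 30.8
```

```bash
python3 - <<'E'
from h import *
o=ctrl.get_obs();print(o["tool_pos"],o["contact_force"])
a,*Cs=cam("side");b,*Ct=cam("top")
big=np.zeros((600,800,3),np.uint8)
r=lambda im,x0,y0,w,h,s:cv2.resize(im[y0:y0+h,x0:x0+w],None,fx=s,fy=s,interpolation=cv2.INTER_CUBIC)
big[:,:400]=r(a,280,160,80,120,5); big[:,400:]=r(b,285,165,80,120,5)
cv2.imwrite("pics/m3.png",big[:,:,::-1])
E
```

```text
[ 0.54936987 -0.03211176  0.07350147] [ 0.01139985 -0.25383504 -0.94025114]
```

View pics/m3.png

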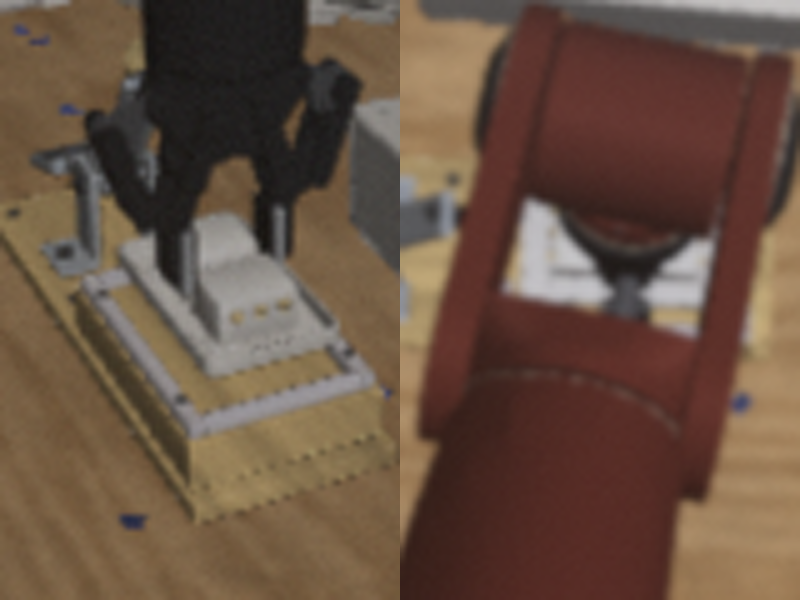

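```bash
python3 - <<'E'
from h import *
a,*Cs=cam("side")
cv2.imwrite("pics/m4.png",cv2.resize(a[200:260,290:360],None,fx=10,fy=10,interpolation=cv2.INTER_CUBIC)[:,:,::-1])
# expected projections for outlet centred / nest centred in crop coords
c=lambda P:np.round((proj(P,*Cs)-[290,200]+.5)*10-.5).astype(int)
th=np.radians(-0.95);R2=np.array([[np.cos(th),-np.sin(th)],[np.sin(th),np.cos(th)]])
T=np.array([.5494,-.0321])
for s in((-1,-1),(1,-1),(-1,1)):
    print("plate top",s,c([*(T+R2@[.036*s[0],.0575*s[1]]),.0706]),"bot",c([*(T+R2@[.036*s[0],.0575*s[1]]),.0596]),
     "rail inner top",c([*(T+R2@[.04*s[0],.0615*s[1]]),.047]),"outer",c([*(T+R2@[.05*s[0],.0715*s[1]]),.047]))
E
```

```text
plate top (-1, -1) [307 330] bot [307 368] rail inner top [299 425] outer [278 460]
plate top (1, -1) [580 255] bot [579 292] rail inner top [599 339] outer [656 351]
plate top (-1, 1) [121  91] bot [122 127] rail inner top [103 163] outer [ 54 153]
```

View pics/m4.png

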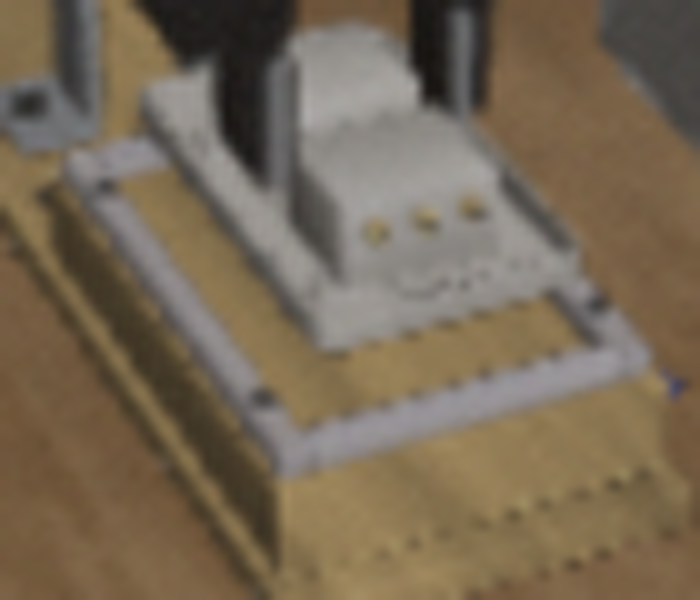

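```bash
python3 - <<'E'
from h import *
im,*C=cam("top")
for c in (312,316,343): print(c,[(r,*map(int,im[r,c])) for r in range(202,236)])
th=np.radians(-0.95);R2=np.array([[np.cos(th),-np.sin(th)],[np.sin(th),np.cos(th)]])
for nm,x,z in(("plate",-.036,.0706),("platebot",-.036,.0596),("rail in",-.04,.047),("rail out",-.05,.047),("plate+",.036,.0706),("railin+",.04,.047)):
  print(nm,[proj([*(np.array([.5494,-.0321])+R2@[x,y]),z],*C).round(1) for y in(.04,-.04)])
E
```

```text
312 [(202, 60, 36, 31), (203, 58, 37, 33), (204, 68, 54, 51), (205, 113, 105, 106), (206, 165, 162, 164), (207, 186, 185, 188), (208, 190, 188, 191), (209, 190, 188, 191), (210, 190, 188, 191), (211, 190, 188, 192), (212, 191, 190, 193), (213, 192, 190, 193), (214, 193, 191, 194), (215, 193, 192, 196), (216, 192, 190, 194), (217, 192, 191, 194), (218, 192, 190, 193), (219, 193, 192, 196), (220, 193, 192, 195), (221, 194, 192, 195), (222, 194, 193, 196), (223, 186, 182, 185), (224, 151, 137, 138), (225, 110, 80, 78), (226, 88, 49, 43), (227, 87, 46, 40), (228, 85, 45, 39), (229, 85, 45, 40), (230, 84, 45, 37), (231, 83, 45, 38), (232, 81, 43, 37), (233, 78, 42, 35), (234, 79, 43, 37), (235, 79, 44, 37)]
316 [(202, 63, 38, 33), (203, 59, 36, 31), (204, 56, 35, 31), (205, 58, 43, 37), (206, 80, 70, 61), (207, 110, 102, 93), (208, 133, 129, 125), (209, 149, 145, 144), (210, 162, 158, 154), (211, 170, 165, 160), (212, 175, 172, 169), (213, 184, 181, 181), (214, 184, 181, 181), (215, 184, 179, 177), (216, 183, 179, 176), (217, 178, 176, 174), (218, 159, 158, 158), (219, 146, 143, 144), (22
[... 658 characters left out ...]
 189), (219, 173, 171, 174), (220, 158, 156, 158), (221, 170, 169, 171), (222, 185, 184, 186), (223, 191, 190, 193), (224, 189, 187, 189), (225, 170, 168, 168), (226, 150, 140, 128), (227, 160, 140, 107), (228, 171, 149, 110), (229, 164, 147, 122), (230, 156, 144, 140), (231, 145, 130, 134), (232, 123, 96, 96), (233, 107, 63, 58), (234, 102, 54, 47), (235, 99, 52, 45)]
plate [array([315.4, 225.1]), array([344.9, 226.3])]
platebot [array([315.4, 225.6]), array([344.7, 226.9])]
rail in [array([315.4, 227.6]), array([344.4, 228.9])]
rail out [array([315.3, 231.2]), array([344.3, 232.5])]
plate+ [array([316.5, 199. ]), array([345.7, 200.2])]
railin+ [array([316.7, 199.3]), array([345.3, 200.4])]
```

```bash
python3 - <<'E'
from h import *
im,*C=cam("side")
th=np.radians(-0.95);R2=np.array([[np.cos(th),-np.sin(th)],[np.sin(th),np.cos(th)]])
T=np.array([.5494,-.0321])
def edge(y,z,c):
    a,b=[proj([*(T+R2@[s,y]),z],*C) for s in(-.03,.03)]; return round(a[1]+(b[1]-a[1])*(c-a[0])/(b[0]-a[0]),1)
for c in (326,330,334,338,342):
    print(c,"sat",[(r,int(im[r,c,0])-int(im[r,c,2])) for r in range(224,250)])
    print("  pred plate top/bot",edge(-.0575,.0706,c),edge(-.0575,.0596,c),"rail in/out",edge(-.0615,.047,c),edge(-.0715,.047,c))
E
```

```text
326 sat [(224, 15), (225, 7), (226, 8), (227, 8), (228, 7), (229, 9), (230, 9), (231, 8), (232, 7), (233, 11), (234, 32), (235, 61), (236, 62), (237, 61), (238, 61), (239, 58), (240, 43), (241, 11), (242, 1), (243, 1), (244, 3), (245, 20), (246, 56), (247, 60), (248, 60), (249, 62)]
  pred plate top/bot 231.0 234.8 rail in/out 240.2 243.1
330 sat [(224, 6), (225, 7), (226, 10), (227, 9), (228, 8), (229, 7), (230, 8), (231, 9), (232, 11), (233, 35), (234, 58), (235, 60), (236, 62), (237, 62), (238, 63), (239, 45), (240, 5), (241, -1), (242, 1), (243, 10), (244, 37), (245, 57), (246, 55), (247, 55), (248, 56), (249, 57)]
  pred plate top/bot 229.9 233.7 rail in/out 239.1 241.9
334 sat [(224, 9), (225, 7), (226, 8), (227, 11), (228, 9), (229, 9), (230, 8), (231, 12), (232, 38), (233, 61), (234, 61), (235, 60), (236, 62), (237, 58), (238, 39), (239, 4), (240, -1), (241, 1), (242, 8), (243, 43), (244, 64), (245, 65), (246, 62), (247, 60), (248, 59), (249, 55)]
  pred plate top/bot 228.8 232.5 rail in/out 237.9 240.8
338 sat [(224, 8), (225, 9), (226, 9), (227, 9), (228, 7), (229, 9), (230, 14), (231, 42), (232, 59), (233, 59), (234, 59), (235, 58), (236, 55), (237, 23), (238, 2), (239, 1), (240, 1), (241, 12), (242, 44), (243, 62), (244, 62), (245, 64), (246, 64), (247, 65), (248, 63), (249, 62)]
  pred plate top/bot 227.7 231.4 rail in/out 236.8 239.6
342 sat [(224, 7), (225, 8), (226, 8), (227, 8), (228, 7), (229, 13), (230, 43), (231, 56), (232, 55), (233, 55), (234, 57), (235, 51), (236, 23), (237, 1), (238, 1), (239, 2), (240, 11), (241, 50), (242, 60), (243, 60), (244, 63), (245, 59), (246, 59), (247, 58), (248, 60), (249, 60)]
  pred plate top/bot 226.6 230.3 rail in/out 235.6 238.5
```

Request:
{"api": "step_arm", "payload": {
  "targets": [
    {"travel": [-0.0037,-0.0028,0],"angular": [0,0,0],"gripper": 0.3},
    {"travel": [-0.0037,-0.0028,-0.01],"angular": [0,0,0],"gripper": 0.3},
    {"travel": [-0.0037,-0.0028,-0.016],"angular": [0,0,0],"gripper": 0.3},
    {"travel": [-0.0037,-0.0028,-0.021],"angular": [0,0,0],"gripper": 0.3},
    {"travel": [-0.0037,-0.0028,-0.025],"angular": [0,0,0],"gripper": 0.3},
    {"travel": [-0.0037,-0.0028,-0.027],"angular": [0,0,0],"gripper": 0.3},
    {"travel": [-0.0037,-0.0028,-0.027],"angular": [0,0,0],"gripper": 0.3}
  ]
}}

```text
t: 10.45
tool_pos: [0.5464, -0.0339, 0.0562]
tool_rot: [-2.239, -2.203, 0.0]
contact_force: [0.1, -0.5, -1.1]
opening: 0.0406
grip_force: 30.8
```

Request:
{"api": "step_arm", "payload": {
  "targets": [
    {"travel": [0,0,-0.002],"angular": [0,0,0],"gripper": 0.3},
    {"travel": [0,0,-0.003],"angular": [0,0,0],"gripper": 0.3},
    {"travel": [0,0,-0.004],"angular": [0,0,0],"gripper": 0.3},
    {"travel": [0,0,-0.004],"angular": [0,0,0],"gripper": 0.3}
  ]
}}

```text
t: 10.85
tool_pos: [0.5465, -0.0339, 0.054]
tool_rot: [-2.24, -2.203, 0.0]
contact_force: [1.0, -0.5, -0.5]
opening: 0.0409
grip_force: 30.8
```

Request:
{"api": "step_arm", "payload": {
  "targets": [
    {"travel": [0,0,-0.001],"angular": [0,0,0],"gripper": 0.3},
    {"travel": [0,0,-0.002],"angular": [0,0,0],"gripper": 0.3},
    {"travel": [0,0,-0.002],"angular": [0,0,0],"gripper": 0.3}
  ]
}}

```text
t: 11.15
tool_pos: [0.5467, -0.034, 0.0539]
tool_rot: [-2.24, -2.203, 0.0]
contact_force: [-3.8, -0.2, 6.0]
opening: 0.0408
grip_force: 31.4
```

Request:
{"api": "step_arm", "payload": {
  "targets": [
    {"travel": [0,0,0],"angular": [0,0,0],"gripper": 0.6},
    {"travel": [0,0,0],"angular": [0,0,0],"gripper": 0.8},
    {"travel": [0,0,0.002],"angular": [0,0,0],"gripper": 0.8},
    {"travel": [0,0,0.01],"angular": [0,0,0],"gripper": 0.8},
    {"travel": [0,0,0.03],"angular": [0,0,0],"gripper": 0.8},
    {"travel": [0,0,0.08],"angular": [0,0,0],"gripper": 0.8},
    {"travel": [0,0,0.14],"angular": [0,0,0],"gripper": 0.8},
    {"travel": [0,0,0.2],"angular": [0,0,0],"gripper": 0.5},
    {"travel": [0,0,0.22],"angular": [0,0,0],"gripper": 0},
    {"travel": [0,0,0.22],"angular": [0,0,0],"gripper": 0}
  ]
}}

```text
t: 12.15
tool_pos: [0.5482, -0.0343, 0.1883]
tool_rot: [2.236, 2.199, 0.005]
contact_force: [0.1, -0.5, -0.1]
opening: 0.025
grip_force: 0.0
```

```bash
python3 - <<'E'
from h import *
o=ctrl.get_obs();print(o["tool_pos"],o["contact_force"])
a,*Cs=cam("side");b,*Ct=cam("top")
big=np.zeros((600,800,3),np.uint8)
r=lambda im,x0,y0,w,h,s:cv2.resize(im[y0:y0+h,x0:x0+w],None,fx=s,fy=s,interpolation=cv2.INTER_CUBIC)
big[:,:]=r(a,275,150,133,100,6.02)[:600,:800]
cv2.imwrite("pics/m5.png",big[:,:,::-1])
E
```

```text
[ 0.5482129  -0.03427599  0.18827398] [ 0.07819005 -0.49244397 -0.0993383 ]
```

View pics/m5.png

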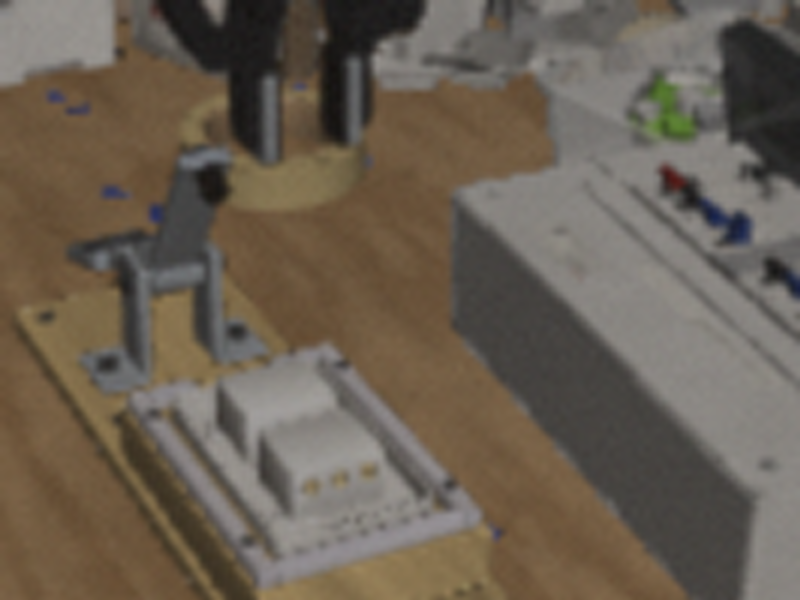

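Request:
{"api": "step_arm", "payload": {
  "targets": [
    {"travel": [0.0025,0.05,0],"angular": [0,0,0],"gripper": 0},
    {"travel": [0.0025,0.11,0],"angular": [0,0,0],"gripper": 0},
    {"travel": [0.0025,0.16,0],"angular": [0,0,0],"gripper": 0},
    {"travel": [0.0025,0.18,0],"angular": [0,0,0],"gripper": 0},
    {"travel": [0.0025,0.18,0],"angular": [0,0,0],"gripper": 0},
    {"travel": [0.0025,0.18,-0.03],"angular": [0,0,0],"gripper": 0},
    {"travel": [0.0025,0.18,-0.06],"angular": [0,0,0],"gripper": 0},
    {"travel": [0.0025,0.18,-0.08],"angular": [0,0,0],"gripper": 0},
    {"travel": [0.0025,0.18,-0.1],"angular": [0,0,0],"gripper": 0},
    {"travel": [0.0025,0.18,-0.12],"angular": [0,0,0],"gripper": 0}
  ]
}}

```text
t: 13.25
tool_pos: [0.5485, 0.0735, 0.1126]
tool_rot: [2.24, 2.202, 0.001]
contact_force: [-0.2, 0.6, 3.0]
opening: 0.0003
grip_force: 1.2
```

Request:
{"api": "step_arm", "payload": {
  "targets": [
    {"travel": [0.002,0,-0.015],"angular": [0,0,0],"gripper": 0},
    {"travel": [0.002,0,-0.03],"angular": [0,0,0],"gripper": 0},
    {"travel": [0.002,0,-0.042],"angular": [0,0,0],"gripper": 0},
    {"travel": [0.002,0,-0.052],"angular": [0,0,0],"gripper": 0},
    {"travel": [0.002,0,-0.06],"angular": [0,0,0],"gripper": 0},
    {"travel": [0.002,0,-0.06],"angular": [0,0,0],"gripper": 0}
  ]
}}

```text
t: 13.85
tool_pos: [0.5489, 0.074, 0.0761]
tool_rot: [-2.239, -2.202, 0.001]
contact_force: [0.4, 0.4, -0.1]
opening: -0.0001
grip_force: 0.0
```

Request:
{"api": "step_arm", "payload": {
  "targets": [
    {"travel": [0,0,-0.004],"angular": [0,0,0],"gripper": 0},
    {"travel": [0,0,-0.007],"angular": [0,0,0],"gripper": 0},
    {"travel": [0,0,-0.01],"angular": [0,0,0],"gripper": 0},
    {"travel": [0,0,-0.012],"angular": [0,0,0],"gripper": 0},
    {"travel": [0,0,-0.012],"angular": [0,0,0],"gripper": 0}
  ]
}}

```text
t: 14.35
tool_pos: [0.5493, 0.074, 0.0695]
tool_rot: [2.24, 2.203, 0.0]
contact_force: [0.3, -0.6, 2.5]
opening: 0.0
grip_force: 1.0
```

Request:
{"api": "step_arm", "payload": {
  "targets": [
    {"travel": [0,0,-0.002],"angular": [0,0,0],"gripper": 0},
    {"travel": [0,0,-0.004],"angular": [0,0,0],"gripper": 0},
    {"travel": [0,0,-0.004],"angular": [0,0,0],"gripper": 0}
  ]
}}

```text
t: 14.65
tool_pos: [0.5494, 0.0739, 0.0681]
tool_rot: [2.24, 2.203, -0.001]
contact_force: [-2.5, -2.1, 8.0]
opening: -0.0001
grip_force: 3.9
```

Request:
{"api": "step_arm", "payload": {
  "targets": [
    {"travel": [0,0,-0.002],"angular": [0,0,0],"gripper": 0},
    {"travel": [0,0,-0.003],"angular": [0,0,0],"gripper": 0},
    {"travel": [0,0,-0.003],"angular": [0,0,0],"gripper": 0}
  ]
}}

```text
t: 14.95
tool_pos: [0.5496, 0.0739, 0.068]
tool_rot: [2.24, 2.203, -0.001]
contact_force: [-7.6, -2.9, 16.4]
opening: -0.0001
grip_force: 8.1
```

Bearing firmly on the outlet; release and back off.

Request:
{"api": "step_arm", "payload": {
  "targets": [
    {"travel": [0,0,0.01],"angular": [0,0,0],"gripper": 0},
    {"travel": [0,0,0.04],"angular": [0,0,0],"gripper": 0},
    {"travel": [0,0,0.1],"angular": [0,0,0],"gripper": 0},
    {"travel": [0,0,0.16],"angular": [0,0,0],"gripper": 0},
    {"travel": [0,0,0.22],"angular": [0,0,0],"gripper": 0},
    {"travel": [-0.08,0.1,0.25],"angular": [0,0,0],"gripper": 0},
    {"travel": [-0.14,0.2,0.25],"angular": [0,0,0],"gripper": 0},
    {"travel": [-0.14,0.27,0.25],"angular": [0,0,0],"gripper": 0},
    {"travel": [-0.14,0.3,0.25],"angular": [0,0,0],"gripper": 0},
    {"travel": [-0.14,0.3,0.25],"angular": [0,0,0],"gripper": 0}
  ]
}}

```text
t: 15.95
tool_pos: [0.4629, 0.2587, 0.2149]
tool_rot: [-2.231, -2.208, -0.001]
contact_force: [0.3, -0.5, -0.4]
opening: -0.0001
grip_force: 0.0
```

```bash
python3 - <<'E'
from h import *
o=ctrl.get_obs();print(o["tool_pos"],o["contact_force"])
a,*Cs=cam("side");b,*Ct=cam("top")
r=lambda im,x0,y0,w,h,s:cv2.resize(im[y0:y0+h,x0:x0+w],None,fx=s,fy=s,interpolation=cv2.INTER_CUBIC)
big=np.zeros((600,800,3),np.uint8)
big[:,:500]=r(a,275,175,100,100,5)[:500].repeat(1,0) if 0 else r(a,275,165,100,120,5)
big[:400,500:]=r(b,230,170,150,80,2)[:400,:300] if 0 else np.pad(r(b,240,185,120,60,2.5),((0,250),(0,0),(0,0)))
cv2.imwrite("pics/m6.png",big[:,:,::-1])
E
```

```text
[0.4628633  0.2586574  0.21488853] [ 0.27286175 -0.54810087 -0.40466556]
```

View pics/m6.png

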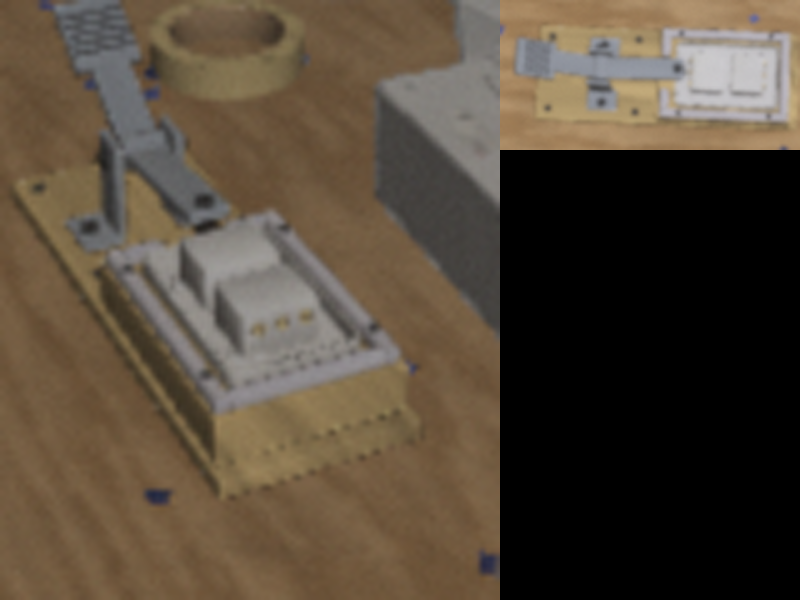

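The outlet lies flat inside the rails, with the jaw down. Its foot, at about (205,220) in the side crop, sits on the bare plate end. The top view shows the same.

```bash
python3 -c "
from station import ctrl
print(ctrl.finish_job())"
```

```text
the job is handed in; nothing more can be done
None
```

The long outlet is flat in the nest and clamped, with the jaw's foot still on its bare end after I backed the arm off; the job is handed in at about 16 s, nothing else was moved, and I have no judge's result.

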